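# Stack two parts orders for collection

## Robot

A 7-joint arm with a two-finger parallel gripper is mounted at the origin on the work surface. World frame = base frame: x ahead of the robot, y to its left, z up, the work surface at z = 0. Lengths are in m, angles in rad, forces in N, time in s.
With the tool pointing down it reaches from about 0.425 to 0.925 m from the base axis. Payload 6.8 kg.
Tool frame: the origin (TCP) lies between the finger pads; the fingertips stand 17 mm ahead of it and the grasp point (between the pads) lies 2 mm behind it; z points along the fingers, y is the direction in which the jaws open and shut (so a half turn about z gives the same grasp; the last joint's range is limited). The gripper opens to 85 mm and grips with 20 to 120 N. Pads are 22 mm wide; open, the fingers measure 114 mm over their backs; the gripper's body (76 mm by 85 mm) begins 54 mm behind the grasp point. The pads swing forward as they close: fully open they stand 13 mm farther back than shut.
Start: joints at [-1.428, 0.477, 0.022, 1.555, -0.011, 1.109, -0.083], TCP at [0.168, 0.654, 0.248] pointing down, gripper open.
Joint ranges: [-2.96, 2.96], [-0.34, 2.1], [-1.41, 1.46], [0.24, 2.44], [-1.37, 4.51], [0.17, 1.92], [-2.96, 2.96]. Speed limits (rad/s): [2.39, 2.39, 3.14, 3.14, 3.14, 3.14, 3.14].

## Interface

Orientations are given as a unit quaternion [w, x, y, z].
In Python, from station import bot gives the robot as it stands. The module is installed in compiled form; this text tells all that it offers.
- The arm moves only by the tool carry_out, never from a script. Its argument "moves" is a list of rows, each a list of 3 entries, a list of its own where there are three numbers: the turn, a rotation vector about the tool's x, y, z in degrees, then the shift along the tool's x, y, z in cm, then the finger opening in cm, from 0 to 8.54. A call has 1 to 5 rows; each row is the pose to reach, as a shift and turn from the pose commanded when the call began, along the tool's axes at that moment; what a row does not reach only later rows make up. A row lasts 1/8 s, in which the tool goes at most 62.5 mm and 10.7 degrees, less where a joint would pass 70% of its speed; a pose out of reach is approached as far as the arm can. A call with a gripper value outside its range is refused whole. The fingers move at their own pace and stop on an object; "newtons" is the grip in N (left out, the last holds). Time passes only in rows, so rows that repeat a pose let the fingers close. It gives the time, the measured TCP pose, the force and the opening at its end, in the units of the state.
- bot.get_obs(): the state, without advancing time (a new reading comes with each control period).
- bot.read_camera(name): name is "scene" or "top"; returns the picture (480x640x3 uint8, red, green, blue); there is no depth.
- bot.camera_info(name): a dict with "vertical_fov" (degrees; the focal length in pixels is half the picture's height over the tangent of half this angle, whatever the lens; pixels are square), "cx", "cy" (the principal point, pixels), "k1" (the pictures are not rectified: a ray, as slopes to the right and down, at radius r is drawn at 1 + k1 r^2 times it, then the intrinsics apply), "position" and "attitude" of the camera in the world. Camera axes: x right, y up, looking along -z (the intrinsics and any distortion apply to the point x, -y, -z); pixel columns grow to the right and rows downward; lengths in m; the calibration is good to about 2 mm. A picture is of the moment at which its call begins. camera_info takes no time and is no camera call.
- bot.hand_in(): hands the job in, once; it reports no verdict.
Trained networks look in the newest picture that a camera, given by its name, has taken for a name from the list of things; names that differ only in an ending like _2 or _b are one class to them, and where a whole thing is asked for, a point or a joint stands for the part that bears it (a point fixed in the world has none). Each returns a list of dicts, best first, with "score" (0 to 1); they miss things now and then, are a little off and sometimes report something else, mostly with a low value. They report only what shows in the picture. A call takes as long as a camera call.
- bot.silhouettes(label, camera): "region" (480x640 bool, what is visible of it) and "location" ([column, row] in pixels, amid what is visible of it).
The state is a dict: "t": time; "q": joint angles; "joint_vel": joint speeds; "joint_torque": joint torques, N m; "eef_pos": TCP position; "tool_rot": TCP orientation; "contact_force": force on the tool from outside, world axes, zero at the start; "torque": the same for the moment, N m; "gripper_width": opening from 0.0 (shut) to 1.0 (fully open).
Only numpy, scipy, OpenCV 4.12 (cv2) and the standard library are available. Lean on these libraries where they do the work, as an engineer would, in place of code of your own. Each camera call takes 0.05 s, during which the arm holds its last target. There are 200 camera calls.

## Task

Make up the two stacks of parts bins for collection: on the black base the red bin, on it the yellow bin and the orange lid on top; on the white base the green bin and on it the blue bin. Each foot must sit fully home in what is below it. Keep the bins upright so that nothing spills, and leave the mug and the carton where they stand.

Things in the scene. Friction and masses are not known exactly. Their poses are not given: they have to be found in the camera images.
- red_bin: Red open bin of steel bolts (fixed inside), 100 (x) x 58 (y) x 50 mm high, walls 6.5 mm, 0.1 to 0.45 kg. Lowest 12 mm: a foot tapering from 77 x 35 to 67 x 25 mm at the bottom; the 58 mm wide body is above it. The foot fits the 87 x 45 mm mouth of a bin or base, either way round, until the body rests on the rim: origin then 38 mm above the lower bin's, or 8 mm above the base's. Origin: centre of the underside, z up.
- yellow_bin: Yellow open bin of black rubber grommets (fixed inside), 100 (x) x 58 (y) x 50 mm high, walls 6.5 mm, 0.1 to 0.45 kg. Lowest 12 mm: a foot tapering from 77 x 35 to 67 x 25 mm at the bottom; the 58 mm wide body is above it. The foot fits the 87 x 45 mm mouth of a bin or base, either way round, until the body rests on the rim: origin then 38 mm above the lower bin's, or 8 mm above the base's. Origin: centre of the underside, z up.
- green_bin: Green open bin of brass nuts (fixed inside), 100 (x) x 58 (y) x 50 mm high, walls 6.5 mm, 0.1 to 0.45 kg. Lowest 12 mm: a foot tapering from 77 x 35 to 67 x 25 mm at the bottom; the 58 mm wide body is above it. The foot fits the 87 x 45 mm mouth of a bin or base, either way round, until the body rests on the rim: origin then 38 mm above the lower bin's, or 8 mm above the base's. Origin: centre of the underside, z up.
- blue_bin: Blue open bin of white plastic pins (fixed inside), 100 (x) x 58 (y) x 50 mm high, walls 6.5 mm, 0.1 to 0.45 kg. Lowest 12 mm: a foot tapering from 77 x 35 to 67 x 25 mm at the bottom; the 58 mm wide body is above it. The foot fits the 87 x 45 mm mouth of a bin or base, either way round, until the body rests on the rim: origin then 38 mm above the lower bin's, or 8 mm above the base's. Origin: centre of the underside, z up.
- lid: Orange plastic lid, 0.09 kg: plate 100 (x) x 58 (y) mm, 12 to 17 mm above its underside; below it a tapered foot like the bins', 12 mm high, that fits the mouth of a bin, either way round (origin then 38 mm above that bin's). On top a grip bar 50 long (x), 14 wide (y), from 17 to 45 mm above the underside. Origin: centre of the foot's underside, z up.
- white_base: White plastic base plate fixed to the counter: 124 (its x) x 88 (its y) x 20 mm high, with a central well 87 x 45 mm, 14 mm deep, that takes the foot of a bin; the rim round it is 20 mm above the counter. Origin: centre of its underside, on the counter; z up.
- black_base: Black plastic base plate fixed to the counter: 124 (its x) x 88 (its y) x 20 mm high, with a central well 87 x 45 mm, 14 mm deep, that takes the foot of a bin; the rim round it is 20 mm above the counter. Origin: centre of its underside, on the counter; z up.
- mug: Bystander: white ceramic mug, 76 mm across the rim, 90 mm high, handle at its +y. Origin: centre of its underside.
- carton: Bystander: brown cardboard carton with a paper band, 90 x 70 x 60 mm high. Origin: centre of its underside.

How it is judged:
At the end, for the whole second after the job is handed in: Red bin in black base, yellow in red, lid in yellow; green bin in white base, blue in green: each centred within 10 mm on what is below, seated to full depth within 3 mm, lengthwise in line within 0.22 rad, level within 0.06 rad, at rest (horizontal distance between red_bin and black_base below 0.01 m and z of red_bin in the frame of black_base between 0.005 and 0.011 m and angle between the x axis of red_bin and the x axis of black_base, either way round below 0.22 rad and angle between each of red_bin, yellow_bin, lid, green_bin, blue_bin's own z axis and vertical below 0.06 rad and linear speed of each of red_bin, yellow_bin, lid, green_bin, blue_bin below 0.02 m/s and angular speed of each of red_bin, yellow_bin, lid, green_bin, blue_bin below 0.15 rad/s and horizontal distance between yellow_bin and red_bin below 0.01 m and z of yellow_bin in the frame of red_bin between 0.035 and 0.041 m and angle between the x axis of yellow_bin and the x axis of red_bin, either way round below 0.22 rad and horizontal distance between lid and yellow_bin below 0.01 m and z of lid in the frame of yellow_bin between 0.035 and 0.041 m and angle between the x axis of lid and the x axis of yellow_bin, either way round below 0.22 rad and horizontal distance between green_bin and white_base below 0.01 m and z of green_bin in the frame of white_base between 0.005 and 0.011 m and angle between the x axis of green_bin and the x axis of white_base, either way round below 0.22 rad and horizontal distance between blue_bin and green_bin below 0.01 m and z of blue_bin in the frame of green_bin between 0.035 and 0.041 m and angle between the x axis of blue_bin and the x axis of green_bin, either way round below 0.22 rad); the robot touches nothing.
It fails at once if the mug is pushed more than 30 mm or tipped over (distance of mug from where it was at the start of the episode above 0.03 m or angle between mug's own z axis and vertical above 0.5 rad).
It fails at once if the carton is pushed more than 30 mm or tipped over (distance of carton from where it was at the start of the episode above 0.03 m or angle between carton's own z axis and vertical above 0.5 rad).
It fails at once if a bin is tipped by more than about 35 degrees, so that it would spill (angle between any of red_bin, yellow_bin, green_bin, blue_bin's own z axis and vertical above 0.6 rad).
It also fails if it takes over 131 s, if anything falls off the work surface, if the arm or the gripper's body presses on something with over 40 N, if the wrist force passes 120 N, or if a joint passes its speed limit or range.

## Working session

There is one attempt and no reset: what is moved stays moved. The work goes in short steps, Python scripts to look and compute and a tool call to move; the robot and the scene stay as the last step left them, time stands still between calls to the robot, and variables do not carry over. Pictures are saved under pics/ and viewed, about 12 in all and at most 16, crops included, and the job is handed in when it is done.

Besides the shell and the picture viewer there is one more tool, called after "Emit:" as name(argument=value, ...) on one line, values as JSON. carry_out: Moves the arm, as the interface text tells. Its arguments: {"type":"object","properties":{"moves":{"type":"array"},"newtons":{"type":"number"}},"required":["moves"]}

```bash
mkdir -p pics; ls; python3 - <<'E'
from station import bot
import cv2
for c in ("scene","top"):
    print(bot.camera_info(c)); cv2.imwrite(f"pics/{c}0.png",bot.read_camera(c)[:,:,::-1])
print(bot.get_obs())
E
```

```text
pics
{'vertical_fov': 57.10664506861988, 'cx': 334.36304415284303, 'cy': 242.5630253038228, 'k1': -0.10609851728232322, 'position': array([0.95451979, 0.54574637, 1.06509244]), 'attitude': array([0.30582595, 0.0906499 , 0.27929975, 0.90567363])}
{'vertical_fov': 52.80343921712284, 'cx': 314.3369744800154, 'cy': 227.20375376938253, 'k1': -0.08150512545550918, 'position': array([0.31560866, 0.00587614, 1.17620671]), 'attitude': array([-0.70298983, -0.06716914,  0.06086973,  0.70539952])}
{'t': 0.1, 'q': array([-1.42805424,  0.47767876,  0.02234763,  1.55632661, -0.01148994,
        1.10931747, -0.08309434]), 'joint_vel': array([ 2.14703072e-03, -1.53556151e-03,  1.33738293e-03, -2.26575485e-03,
       -2.86544519e-05, -1.63183530e-03,  5.31156940e-04]), 'joint_torque': array([ 3.69915302e-03, -5.97761929e+01,  1.61338024e+00, -2.81953132e+01,
        1.28166057e-02,  5.01972274e-03,  3.58174631e-06]), 'eef_pos': array([0.16743846, 0.65338982, 0.24745993]), 'tool_rot': array([-3.72907114e-05,  1.25079530e-01,  9.92146395e-01, -8.00081510e-04]), 'contact_force': array([-0.58826681,  0.05913023,  0.41671633]), 'torque': array([-0.00603087, -0.04017919,  0.04280568]), 'gripper_width': 1.0002519442495639}
```

View pics/scene0.png

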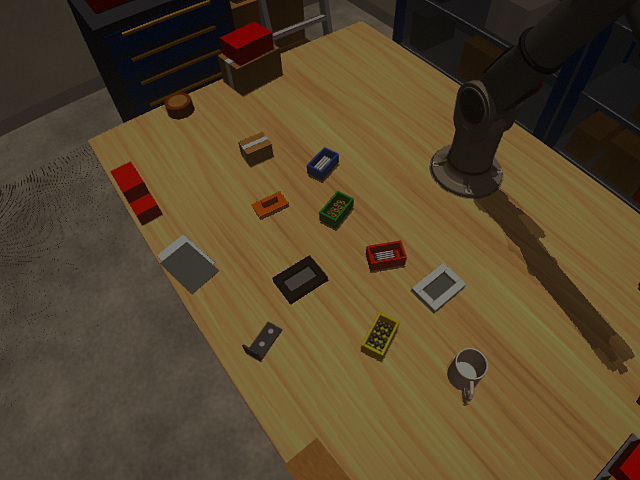

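View pics/top0.png

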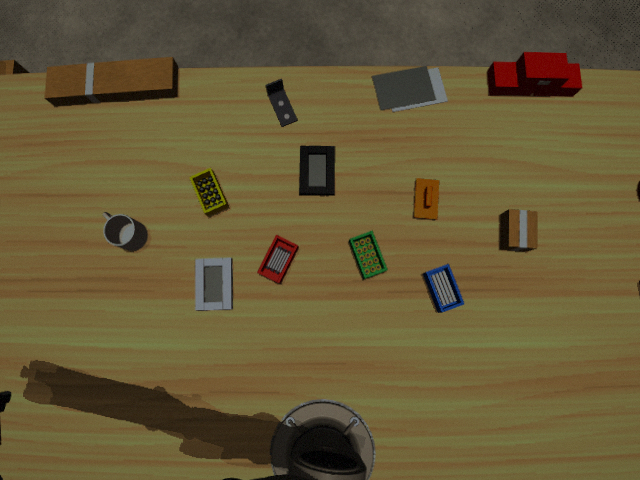

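```bash
cat > h.py <<'E'
import numpy as np, cv2
from scipy.spatial.transform import Rotation as Ro
from scipy.optimize import minimize
from station import bot
def quat(q): return Ro.from_quat(np.roll(q,-1))
def cam(n):
    c=bot.camera_info(n); f=240/np.tan(np.radians(c['vertical_fov']/2))
    R=(quat(c['attitude']).as_matrix()@np.diag([1,-1,-1])).T
    return R,-R@c['position'],np.array([[f,0,c['cx']],[0,f,c['cy']],[0,0,1]]),np.array([c['k1'],0,0,0,0.])
CAM={n:cam(n) for n in("scene","top")}
def proj(P,n):
    R,t,K,d=CAM[n]; return cv2.projectPoints(np.asarray(P,float),cv2.Rodrigues(R)[0],t,K,d)[0][:,0]
def ground(uv,n,z):
    R,t,K,d=CAM[n]; s=cv2.undistortPoints(np.array([[uv]],float),K,d)[0,0]
    r=R.T@[*s,1]; o=-R.T@t; return o+r*(z-o[2])/r[2]
def box(a,b,z0,z1): return np.array([[x,y,z] for x in(-a/2,a/2) for y in(-b/2,b/2) for z in(z0,z1)])
BIN=[np.vstack([box(.1,.058,.012,.05),box(.067,.025,0,.012)])]
SH=dict(lid=[np.vstack([box(.1,.058,.012,.017),box(.067,.025,0,.012)]),box(.05,.014,.017,.045)],
  white_base=[box(.124,.088,0,.02)],black_base=[box(.124,.088,0,.02)],carton=[box(.09,.07,0,.06)])
for c in("red","yellow","green","blue"): SH[c+"_bin"]=BIN
def place(S,p,z=0):
    x,y,a=p; M=Ro.from_euler('z',a).as_matrix().T; return [s@M+[x,y,z] for s in S]
def mask(S,p,n,z):
    m=np.zeros((480,640),np.uint8)
    for s in place(S,p,z): cv2.fillConvexPoly(m,cv2.convexHull((proj(s,n)*16).astype(np.int32)),255,cv2.LINE_AA,4)
    return m/255.
def find(label,z=0,p0=None,cams=("scene","top"),snap=True):
    reg={}
    for n in cams:
        r=bot.silhouettes(label,n)
        if r: reg[n]=(r[0]['region'].astype(float),r[0]['location'],r[0]['score'])
    S=SH[label]; zc=z+np.mean([s[:,2].mean() for s in S])
    def cost(p,ns=reg):
        return sum(1-np.minimum(m:=mask(S,p,n,z),reg[n][0]).sum()/np.maximum(m,reg[n][0]).sum() for n in ns)
    n='top' if 'top' in reg else 'scene'
    g=ground(reg[n][1],n,zc) if p0 is None else p0
    def fit(ns):
        st=[[g[0],g[1],a] for a in (np.arange(0,np.pi,np.pi/6) if p0 is None else [p0[2]])]
        st=sorted(st,key=lambda p:cost(p,ns))[:2]
        return min((minimize(cost,p,args=(ns,),method='Nelder-Mead',options=dict(initial_simplex=np.array([p,p,p,p])+np.array([[0,0,0],[.01,0,0],[0,.01,0],[0,0,.2]]),maxiter=150)) for p in st),key=lambda r:r.fun)
    print(label,{k:round(v[2],2) for k,v in reg.items()})
    for ns in ([[k] for k in reg]+[list(reg)]):
        r=fit(ns); print("   ",ns,r.x.round(4),"deg",round(np.degrees(r.x[2])%180,1),"cost",round(r.fun,3))
    return r.x
def go(x,y,z,deg,o=None):
    """deg: direction (world) of tool x, mod 180; prints turn and shift"""
    o=o or bot.get_obs(); R0=quat(o['tool_rot']); a=np.radians(deg); best=None
    for k in(0,np.pi):
        c,s=np.cos(a+k),np.sin(a+k)
        Rt=Ro.from_matrix(np.array([[c,s,0],[s,-c,0],[0,0,-1]])); d=(R0.inv()*Rt).as_rotvec(degrees=True)
        print("  turn",d.round(1),end="")
    print("  shift cm",(R0.inv().apply(np.array([x,y,z])-o['eef_pos'])*100).round(2),"q7",o['q'][6].round(2))
E
python3 - <<'E'
from h import *
for l in SH: find(l)
for n in CAM:
  r=bot.silhouettes("mug",n); print(n,[(ground(i['location'],n,.045).round(3),i['score']) for i in r[:1]])
E
```

```text
lid {'scene': 0.94, 'top': 0.75}
    ['scene'] [ 0.5983 -0.2631 -0.0765] deg 175.6 cost 0.155
    ['top'] [ 0.6013 -0.2606  3.0017] deg 172.0 cost 0.142
    ['scene', 'top'] [ 0.5997 -0.2613 -0.1099] deg 173.7 cost 0.304
white_base {'scene': 0.92, 'top': 0.61}
    ['scene'] [0.3928 0.26   0.035 ] deg 2.0 cost 0.043
    ['top'] [0.392  0.2592 0.0608] deg 3.5 cost 0.101
    ['scene', 'top'] [0.3928 0.2601 0.03  ] deg 1.7 cost 0.145
black_base {'scene': 0.69, 'top': 0.67}
    ['scene'] [0.4487 0.1124 0.    ] deg 0.0 cost 1.0
    ['top'] [0.46   0.1072 2.5755] deg 147.6 cost 0.417
    ['scene', 'top'] [0.46   0.1072 2.5755] deg 147.6 cost 1.417
carton {'scene': 0.77, 'top': 0.75}
    ['scene'] [ 0.5151 -0.4814 -0.212 ] deg 167.9 cost 0.092
    ['top'] [ 0.516  -0.4808  3.071 ] deg 176.0 cost 0.088
    ['scene', 'top'] [ 0.5163 -0.4809 -0.1453] deg 171.7 cost 0.19
red_bin {'scene': 0.83, 'top': 0.93}
    ['scene'] [ 0.4483  0.1033 -0.4599] deg 153.7 cost 0.092
    ['top'] [ 0.448   0.1023 -0.4602] deg 153.6 cost 0.058
    ['scene', 'top'] [0.448  0.1021 2.6893] deg 154.1 cost 0.149
yellow_bin {'scene': 0.95}
    ['scene'] [0.6149 0.2737 0.4548] deg 26.1 cost 0.103
    ['scene'] [0.6149 0.2737 0.4548] deg 26.1 cost 0.103
green_bin {'top': 0.89}
    ['top'] [ 0.4581 -0.1099  0.3721] deg 21.3 cost 0.113
    ['top'] [ 0.4581 -0.1099  0.3721] deg 21.3 cost 0.113
blue_bin {'scene': 0.78, 'top': 0.76}
    ['scene'] [ 0.3772 -0.2889  0.3927] deg 22.5 cost 0.121
    ['top'] [ 0.3789 -0.2881  0.3434] deg 19.7 cost 0.082
    ['scene', 'top'] [ 0.3787 -0.2883  0.3642] deg 20.9 cost 0.208
scene [(array([0.506, 0.475, 0.045]), 0.72)]
top [(array([0.511, 0.479, 0.045]), 0.77)]
```

```bash
python3 - <<'E'
from h import *
p=ground((317,170),'top',.02); print(p)
for n in CAM:
  for d in bot.silhouettes("black_base",n): print(n,d['score'],d['location'],d['region'].sum())
  # outline check by darkness
  im=bot.read_camera(n); u=proj([p],n)[0]; 
  m=((im.max(2)<45)|((np.ptp(im.astype(int),axis=2)<25))).astype(np.uint8)
  k,lab=cv2.connectedComponents(m); 
  w=np.zeros_like(m); c=u.astype(int); w[c[1]-32:c[1]+32,c[0]-36:c[0]+36]=1
  reg=cv2.morphologyEx(m*w,cv2.MORPH_OPEN,np.ones((3,3)))
  reg=cv2.morphologyEx(reg,cv2.MORPH_CLOSE,np.ones((5,5))).astype(float); S=SH['black_base']
  f=lambda q:1-np.minimum(M:=mask(S,q,n,0),reg).sum()/np.maximum(M,reg).sum()
  r=minimize(f,[p[0],p[1],0],method='Nelder-Mead',options=dict(initial_simplex=[[p[0],p[1],0],[p[0]+.01,p[1],0],[p[0],p[1]+.01,0],[p[0],p[1],.2]]))
  print(n,r.x,r.fun,reg.sum())
go(.448,.1025,.20,153.8)
E
```

```text
[0.67228969 0.00894174 0.02      ]
scene 0.69 [299.0, 279.2] 1542
scene [ 0.67433624  0.00928187 -0.01133995] 0.08749185815203309 1423.0
top 0.67 [274.7, 260.1] 1179
top 0.56 [316.1, 170.9] 1701
top [ 0.67433742  0.00928839 -0.02391852] 0.07192522083587527 1742.0
  turn [ 0.  -0.  11.8]  turn [   0.     0.  -168.2]  shift cm [-40.85 -46.45   4.83] q7 -0.08
```

Emit:
carry_out(moves=[[[0, 0, 0], [-4, -4.6, 0.5], 8.5], [[0, 0, 0], [-8, -9.2, 1], 8.5], [[0, 0, 4], [-12, -13.8, 1.5], 8.5], [[0, 0, 8], [-16, -18.4, 2], 8.5], [[0, 0, 11.8], [-20, -23, 2.4], 8.5]], newtons=60)

```text
t: 1.82
eef_pos: [0.305, 0.3797, 0.2245]
tool_rot: [0.0, 0.228, 0.974, 0.0]
contact_force: [1.0, 0.7, 0.4]
gripper_width: 0.996
```

```bash
python3 -c "
from h import *
go(.448,.1025,.20,153.8);go(.448,.1025,.034,153.8)"
```

```text
turn [ 0.1  0.  -0.1]  turn [ 0.000e+00 -1.000e-01  1.799e+02]  shift cm [-25.1  -18.51   2.43] q7 0.12
  turn [ 0.1  0.  -0.1]  turn [ 0.000e+00 -1.000e-01  1.799e+02]  shift cm [-25.1  -18.53  19.03] q7 0.12
```

Emit:
carry_out(moves=[[[0, 0, 0], [-5, -3.7, 1.5], 8.5], [[0, 0, 0], [-10, -7.4, 3], 8.5], [[0, 0, 0], [-15, -11.1, 4.5], 8.5], [[0, 0, 0], [-20, -14.8, 6.5], 8.5], [[0, 0, 0], [-25.1, -18.5, 9], 8.5]])

```text
t: 2.45
eef_pos: [0.4437, 0.1137, 0.139]
tool_rot: [0.001, 0.226, 0.974, 0.001]
contact_force: [0.8, 0.2, -0.3]
gripper_width: 0.993
```

```bash
python3 -c "
from h import *
go(.448,.1025,.034,153.8)
cv2.imwrite('pics/t1.png',cv2.resize(bot.read_camera('scene')[180:330,300:500,::-1],(800,600)))"
```

```text
turn [0.1 0.1 0.1]  turn [-1.000e-01  2.000e-01 -1.799e+02]  shift cm [-0.87 -0.84 10.5 ] q7 0.86
```

View pics/t1.png

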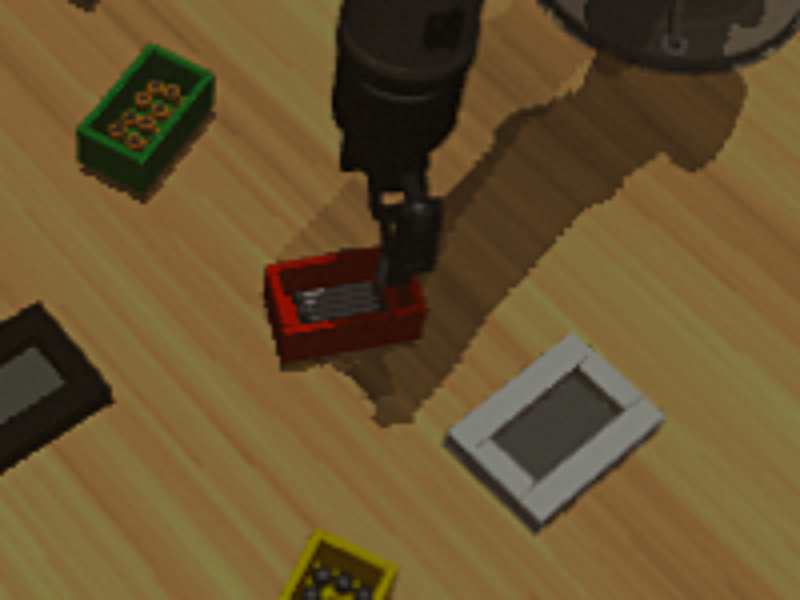

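```bash
python3 -c "
from h import *
go(.448,.1025,.034,153.8)"
```

```text
turn [-0.2  0.2 -0.5]  turn [  0.2   0.3 179.5]  shift cm [-0.36 -0.09 10.29] q7 0.87
```

Emit:
carry_out(moves=[[[0, 0, 0], [0, 0, 2], 8.5], [[0, 0, 0], [0, 0, 5], 8.5], [[0, 0, 0], [0, 0, 8], 8.5], [[0, 0, 0], [0, 0, 10], 8.5], [[0, 0, 0], [0, 0, 10], 8.5]])

```text
t: 3.12
eef_pos: [0.4416, 0.115, 0.038]
tool_rot: [-0.001, 0.226, 0.974, -0.001]
contact_force: [0.3, -1.0, 0.7]
gripper_width: 0.994
```

```bash
python3 -c "
from h import *
go(.448,.1025,.034,153.8)
cv2.imwrite('pics/t2.png',cv2.resize(bot.read_camera('scene')[180:330,300:500,::-1],(800,600)))"
```

```text
turn [-0.1 -0.1  0. ]  turn [   0.2   -0.2 -180. ]  shift cm [-1.13 -0.84  0.4 ] q7 0.95
```

View pics/t2.png

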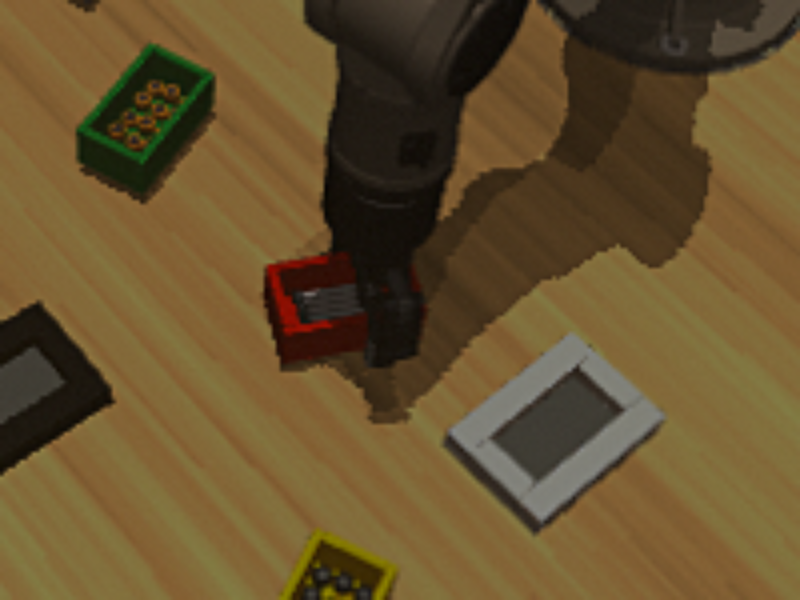

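Emit:
carry_out(moves=[[[0, 0, 0], [-0.6, -0.8, 0], 8.5], [[0, 0, 0], [-1.1, -0.8, 0.3], 8.5], [[0, 0, 0], [-1.1, -0.8, 0.3], 4], [[0, 0, 0], [-1.1, -0.8, 0.3], 4], [[0, 0, 0], [-1.1, -0.8, 0.3], 4]])

```text
t: 3.8
eef_pos: [0.4491, 0.1031, 0.0363]
tool_rot: [0.0, 0.226, 0.974, 0.0]
contact_force: [0.4, -0.6, 5.0]
gripper_width: 0.671
```

Emit:
carry_out(moves=[[[0, 0, 0], [0, 0, 0], 4], [[0, 0, 0], [0, 0, 0], 4], [[0, 0, 0], [0, 0, -3], 4], [[0, 0, 0], [0, 0, -7], 4], [[0, 0, 0], [0, 0, -12], 4]])

```text
t: 4.42
eef_pos: [0.4473, 0.1028, 0.1561]
tool_rot: [-0.001, 0.226, 0.974, -0.001]
contact_force: [1.4, 0.4, -4.1]
gripper_width: 0.668
```

```bash
python3 -c "
from h import *
go(.6735,.0093,.16,178.5)
find('red_bin',z=.12,p0=[.448,.1025,-.458])
cv2.imwrite('pics/t3.png',cv2.resize(bot.read_camera('scene')[180:330,300:500,::-1],(800,600)))"
```

```text
turn [ -0.1  -0.1 -24.6]  turn [ -0.2   0.2 155.4]  shift cm [-24.42   1.57  -0.44] q7 0.88
red_bin {'scene': 0.75, 'top': 0.84}
    ['scene'] [ 0.5176  0.1514 -0.7524] deg 136.9 cost 0.533
    ['top'] [ 0.437   0.0895 -0.4902] deg 151.9 cost 0.217
    ['scene', 'top'] [ 0.4314  0.0917 -0.4266] deg 155.6 cost 1.218
```

View pics/t3.png

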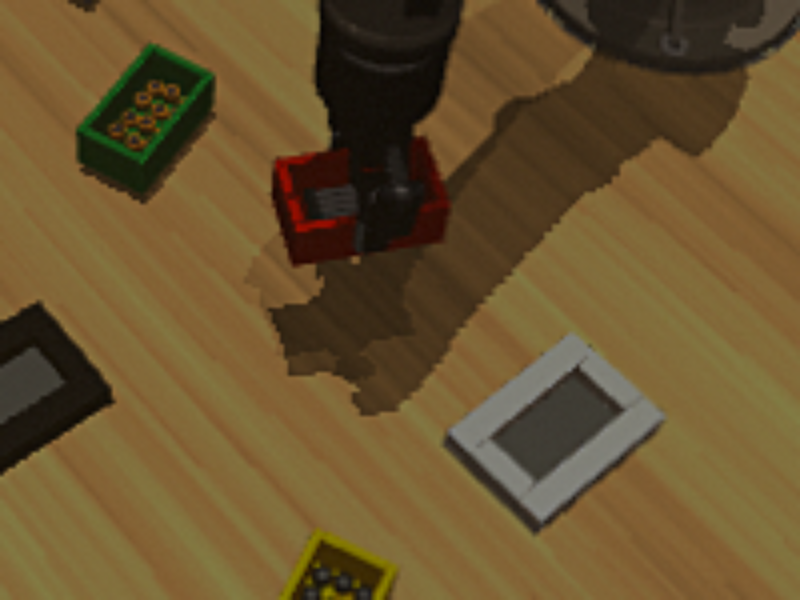

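Emit:
carry_out(moves=[[[0, 0, -6], [-5, 0.3, 0], 4], [[0, 0, -12], [-11, 0.6, 0], 4], [[0, 0, -18], [-17, 1, 0], 4], [[0, 0, -24.6], [-22, 1.5, 0], 4], [[0, 0, -24.6], [-24.4, 1.6, 0], 4]])

```text
t: 5.2
eef_pos: [0.6756, 0.008, 0.1528]
tool_rot: [-0.001, 0.014, 1.0, -0.0]
contact_force: [-0.7, 0.2, -3.9]
gripper_width: 0.668
```

Emit:
carry_out(moves=[[[0, 0, 0], [0, 0, 1], 4], [[0, 0, 0], [0, 0, 3], 4], [[0, 0, 0], [0, 0, 5], 4], [[0, 0, 0], [0, 0, 7], 4], [[0, 0, 0], [0, 0, 7], 4]])

```text
t: 5.82
eef_pos: [0.6728, 0.0102, 0.0832]
tool_rot: [-0.002, 0.013, 1.0, -0.0]
contact_force: [0.5, 0.4, -3.5]
gripper_width: 0.669
```

```bash
python3 -c "
from h import *
o=bot.get_obs();print(o['eef_pos'])
find('red_bin',z=o['eef_pos'][2]-.036,p0=[.674,.0093,-.03])
go(.674,.0093,.044,178.5)
cv2.imwrite('pics/t4.png',cv2.resize(bot.read_camera('scene')[210:330,240:400,::-1],(800,600)))"
```

```text
[0.67281187 0.01019025 0.08323178]
red_bin {'scene': 0.86, 'top': 0.84}
    ['scene'] [ 0.674   0.0093 -0.03  ] deg 178.3 cost 1.0
    ['top'] [ 0.674   0.0093 -0.03  ] deg 178.3 cost 1.0
    ['scene', 'top'] [ 0.674   0.0093 -0.03  ] deg 178.3 cost 2.0
  turn [-0.   0.  -0.1]  turn [  0.    0.  179.9]  shift cm [ 0.09 -0.06  4.19] q7 1.6
```

View pics/t4.png

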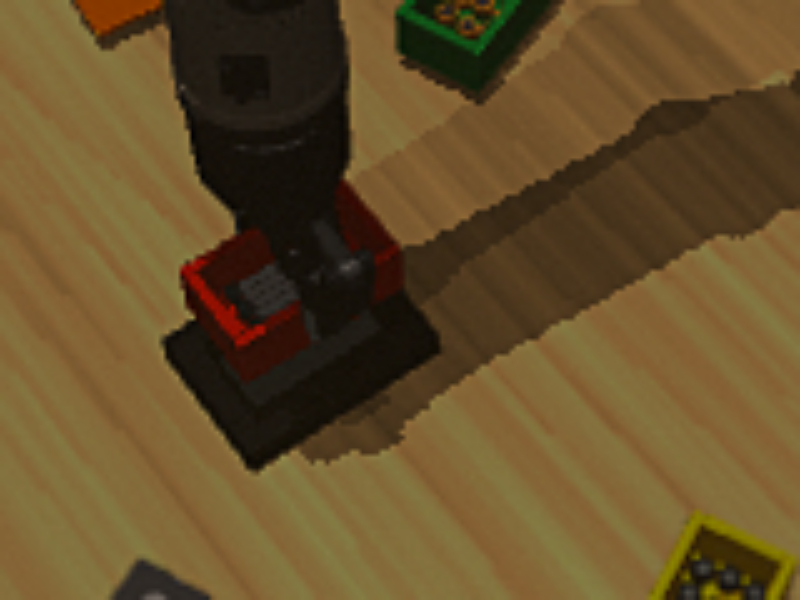

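```bash
sed -i "s/        r=bot.silhouettes(label,n)/        bot.read_camera(n); r=bot.silhouettes(label,n)/" h.py
```

Emit:
carry_out(moves=[[[0, 0, 0], [0.1, 0, 1], 4], [[0, 0, 0], [0.1, 0, 2], 4], [[0, 0, 0], [0.1, 0, 3], 4], [[0, 0, 0], [0.1, 0, 3.6], 4], [[0, 0, 0], [0.1, 0, 3.9], 4]])

```text
t: 6.6
eef_pos: [0.6735, 0.0097, 0.0462]
tool_rot: [-0.0, 0.014, 1.0, -0.0]
contact_force: [-0.1, 0.4, -3.2]
gripper_width: 0.663
```

```bash
python3 -c "
from h import *
o=bot.get_obs();print(o['eef_pos'],o['contact_force'])
find('red_bin',z=o['eef_pos'][2]-.036,p0=[.674,.0093,-.03])"
```

```text
[0.67354821 0.0097448  0.04615568] [-0.13262703  0.37990038 -3.21764585]
red_bin {'scene': 0.71}
    ['scene'] [ 0.673   0.0078 -0.0247] deg 178.6 cost 0.475
    ['scene'] [ 0.673   0.0078 -0.0247] deg 178.6 cost 0.475
```

Nearly home (≈2 mm above); open there, and lift away.

Emit:
carry_out(moves=[[[0, 0, 0], [0, 0, 0.2], 4], [[0, 0, 0], [0, 0, 0.2], 8.5], [[0, 0, 0], [0, 0, 0.2], 8.5], [[0, 0, 0], [0, 0, 0.2], 8.5], [[0, 0, 0], [0, 0, 0.2], 8.5]])

```text
t: 7.42
eef_pos: [0.6739, 0.0098, 0.045]
tool_rot: [0.0, 0.014, 1.0, 0.0]
contact_force: [-0.6, -0.4, -0.1]
gripper_width: 0.997
```

Emit:
carry_out(moves=[[[0, 0, 0], [0, 0, -1], 8.5], [[0, 0, 0], [0, 0, -4], 8.5], [[0, 0, 0], [0, 0, -8], 8.5], [[0, 0, 0], [0, 0, -10], 8.5], [[0, 0, 0], [0, 0, -10], 8.5]])

```text
t: 8.05
eef_pos: [0.6748, 0.0098, 0.1466]
tool_rot: [0.002, 0.014, 1.0, 0.0]
contact_force: [0.4, -0.7, -0.9]
gripper_width: 0.998
```

```bash
python3 -c "
from h import *
find('red_bin',z=.008,p0=[.674,.0093,-.03])
find('green_bin',p0=[.458,-.11,.37])
go(.458,-.11,.12,21.5)"
```

```text
red_bin {'scene': 0.7, 'top': 0.66}
    ['scene'] [ 0.672   0.0089 -0.0426] deg 177.6 cost 0.188
    ['top'] [ 0.674   0.0093 -0.03  ] deg 178.3 cost 1.0
    ['scene', 'top'] [ 0.672   0.0089 -0.0426] deg 177.6 cost 1.188
green_bin {'scene': 0.84, 'top': 0.79}
    ['scene'] [ 0.4572 -0.1096  0.4185] deg 24.0 cost 0.097
    ['top'] [ 0.4572 -0.112   0.3721] deg 21.3 cost 0.102
    ['scene', 'top'] [ 0.457  -0.1113  0.3867] deg 22.2 cost 0.204
  turn [-1.000e-01 -0.000e+00  1.569e+02]  turn [  0.   -0.1 -23.1]  shift cm [ 21.19 -12.56   2.42] q7 1.58
```

Emit:
carry_out(moves=[[[0, 0, -5], [4, -2.4, 0], 8.5], [[0, 0, -10], [8, -4.8, 0], 8.5], [[0, 0, -15], [12, -7.2, 0], 8.5], [[0, 0, -20], [16, -9.6, 0], 8.5], [[0, 0, -23.8], [20, -12, 0], 8.5]])

```text
t: 9.07
eef_pos: [0.4692, -0.1054, 0.1447]
tool_rot: [-0.0, -0.194, 0.981, -0.0]
contact_force: [0.4, -0.5, -0.4]
gripper_width: 0.999
```

```bash
python3 -c "
from h import *
find('red_bin',z=.008,p0=[.674,.0093,-.03])
go(.457,-.1113,.035,22.2)
cv2.imwrite('pics/t5.png',cv2.resize(bot.read_camera('scene')[150:330,240:480,::-1],(800,600)))"
```

```text
red_bin {'scene': 0.77, 'top': 0.71}
    ['scene'] [ 0.6726  0.0072 -0.0083] deg 179.5 cost 0.108
    ['top'] [ 0.6725  0.0089 -0.0063] deg 179.6 cost 0.108
    ['scene', 'top'] [ 0.6723  0.0088 -0.0399] deg 177.7 cost 0.216
  turn [  0.   -0.  179.9]  turn [ 0.   0.  -0.1]  shift cm [ 1.47 -0.07 11.  ] q7 2.13
```

View pics/t5.png

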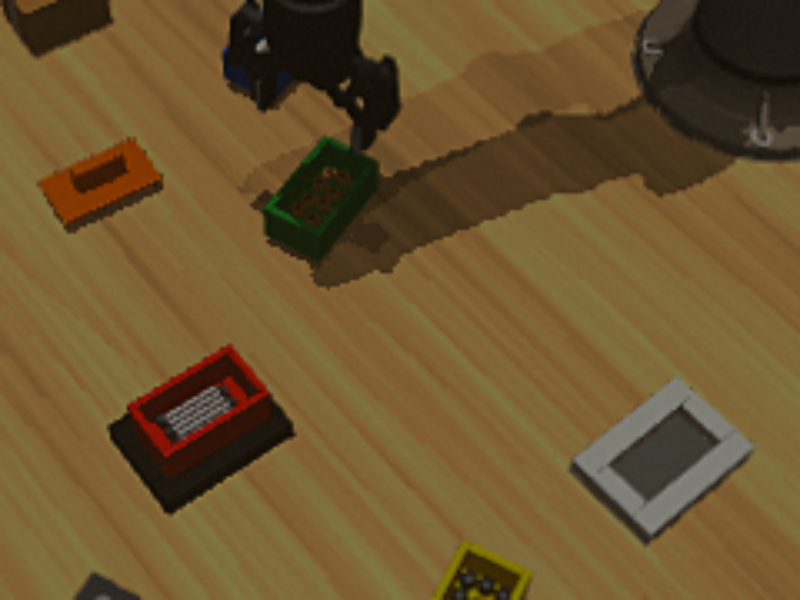

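Emit:
carry_out(moves=[[[0, 0, 0], [1.5, -0.1, 1], 8.5], [[0, 0, 0], [1.5, -0.1, 4], 8.5], [[0, 0, 0], [1.5, -0.1, 8], 8.5], [[0, 0, 0], [1.5, -0.1, 10.8], 8.5], [[0, 0, 0], [1.5, -0.1, 10.8], 8.5]])

```text
t: 9.95
eef_pos: [0.455, -0.1109, 0.0347]
tool_rot: [-0.003, -0.193, 0.981, 0.001]
contact_force: [-0.4, -0.3, 0.3]
gripper_width: 0.996
```

Emit:
carry_out(moves=[[[0, 0, 0], [0, 0, 0], 4], [[0, 0, 0], [0, 0, 0], 4], [[0, 0, 0], [0, 0, 0], 4], [[0, 0, 0], [0, 0, 0], 4], [[0, 0, 0], [0, 0, 0], 4]])

```text
t: 10.58
eef_pos: [0.4577, -0.1113, 0.0381]
tool_rot: [0.001, -0.193, 0.981, -0.0]
contact_force: [-2.2, 1.2, 6.9]
gripper_width: 0.669
```

Emit:
carry_out(moves=[[[0, 0, 0], [0, 0, -2], 4], [[0, 0, 0], [0, 0, -5], 4], [[0, 0, 0], [0, 0, -9], 4], [[0, 0, 0], [0, 0, -12], 4], [[0, 0, 0], [0, 0, -12], 4]])

```text
t: 11.2
eef_pos: [0.4586, -0.1114, 0.1591]
tool_rot: [0.003, -0.193, 0.981, -0.001]
contact_force: [0.8, 0.3, -3.1]
gripper_width: 0.671
```

```bash
python3 -c "
from h import *
go(.3925,.2597,.16,2)"
```

```text
turn [-4.000e-01 -1.000e-01 -1.598e+02]  turn [-0.1  0.3 20.2]  shift cm [-7.93 36.85 -0.13] q7 2.14
```

Emit:
carry_out(moves=[[[0, 0, 3], [-1.4, 3.5, 0], 4], [[0, 0, 6], [-2.8, 7, 0], 4], [[0, 0, 10], [-4.2, 10.5, 0], 4], [[0, 0, 15], [-5.6, 14, 0], 4], [[0, 0, 20.2], [-7, 17.5, 0], 4]])

```text
t: 11.82
eef_pos: [0.4546, 0.0782, 0.1556]
tool_rot: [-0.001, -0.016, 1.0, -0.0]
contact_force: [0.1, 1.0, -2.7]
gripper_width: 0.667
```

```bash
python3 -c "
from h import *
go(.3925,.2597,.16,2)"
```

```text
turn [ -0.2   0.  179.9]  turn [-0.  -0.1 -0.1]  shift cm [ 5.61 18.34 -0.44] q7 1.36
```

Emit:
carry_out(moves=[[[0, 0, 0], [1.2, 4.4, 0], 4], [[0, 0, 0], [2.4, 8.8, 0], 4], [[0, 0, 0], [3.8, 13, 0], 4], [[0, 0, 0], [5, 16.5, 0], 4], [[0, 0, 0], [5.6, 18.3, 0], 4]])

```text
t: 12.45
eef_pos: [0.3913, 0.2598, 0.1555]
tool_rot: [-0.001, -0.019, 1.0, -0.0]
contact_force: [0.4, -0.0, -2.6]
gripper_width: 0.668
```

Emit:
carry_out(moves=[[[0, 0, 0], [0, 0, 1], 4], [[0, 0, 0], [0, 0, 3], 4], [[0, 0, 0], [0, 0, 5], 4], [[0, 0, 0], [0, 0, 6.5], 4], [[0, 0, 0], [0, 0, 6.5], 4]])

```text
t: 13.08
eef_pos: [0.3925, 0.2566, 0.0904]
tool_rot: [-0.001, -0.017, 1.0, -0.001]
contact_force: [-0.3, 0.4, -3.7]
gripper_width: 0.669
```

```bash
python3 -c "
from h import *
o=bot.get_obs();print(o['eef_pos'])
go(.3925,.2597,.045,2)
find('green_bin',z=o['eef_pos'][2]-.037,p0=[.3925,.26,.03])
find('white_base',p0=[.3925,.26,.03])
cv2.imwrite('pics/t6.png',cv2.resize(bot.read_camera('scene')[240:360,370:530,::-1],(800,600)))"
```

```text
[0.39253059 0.25657991 0.09035607]
  turn [ -0.2   0.2 180. ]  turn [-0.1 -0.1 -0. ]  shift cm [-0.02  0.32  4.53] q7 0.93
green_bin {'scene': 0.96, 'top': 0.59}
    ['scene'] [0.3986 0.253  0.1709] deg 9.8 cost 0.376
    ['top'] [ 0.3963  0.2498 -0.1389] deg 172.0 cost 0.639
    ['scene', 'top'] [0.3958 0.253  0.1195] deg 6.8 cost 1.021
white_base {'scene': 0.9, 'top': 0.84}
    ['scene'] [0.3934 0.2603 0.0235] deg 1.3 cost 0.491
    ['top'] [0.3933 0.2431 0.1293] deg 7.4 cost 0.734
    ['scene', 'top'] [0.392  0.2602 0.04  ] deg 2.3 cost 1.227
```

View pics/t6.png

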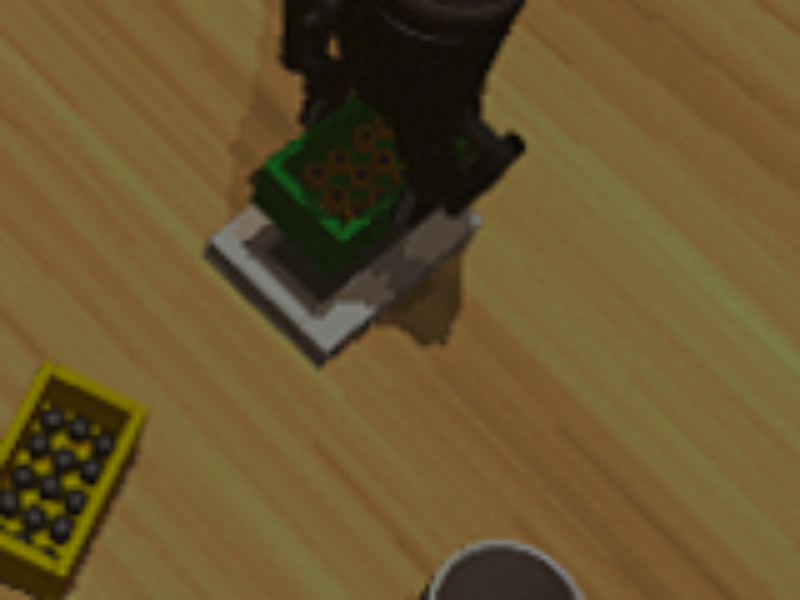

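Emit:
carry_out(moves=[[[0, 0, 0], [0, 0.3, 0.5], 4], [[0, 0, 0], [0, 0.3, 1.7], 4], [[0, 0, 0], [0, 0.3, 3], 4], [[0, 0, 0], [0, 0.3, 4], 4], [[0, 0, 0], [0, 0.3, 4.4], 4]])

```text
t: 14.15
eef_pos: [0.3926, 0.2607, 0.0468]
tool_rot: [-0.001, -0.018, 1.0, -0.001]
contact_force: [-0.4, -0.1, -2.5]
gripper_width: 0.664
```

Emit:
carry_out(moves=[[[0, 0, 0], [0, 0, 0.1], 4], [[0, 0, 0], [0, 0, 0.1], 8.5], [[0, 0, 0], [0, 0, 0.1], 8.5], [[0, 0, 0], [0, 0, 0.1], 8.5], [[0, 0, 0], [0, 0, 0.1], 8.5]])

```text
t: 14.78
eef_pos: [0.3932, 0.2612, 0.0471]
tool_rot: [0.0, -0.018, 1.0, 0.0]
contact_force: [0.4, -0.3, 0.3]
gripper_width: 0.994
```

Emit:
carry_out(moves=[[[0, 0, 0], [0, 0, -1], 8.5], [[0, 0, 0], [0, 0, -4], 8.5], [[0, 0, 0], [0, 0, -8], 8.5], [[0, 0, 0], [0, 0, -12], 8.5], [[0, 0, 0], [0, 0, -12], 8.5]])

```text
t: 15.4
eef_pos: [0.3948, 0.2624, 0.1703]
tool_rot: [0.003, -0.018, 1.0, 0.002]
contact_force: [1.2, 1.1, 0.7]
gripper_width: 0.992
```

```bash
python3 -c "
from h import *
find('green_bin',z=.008,p0=[.3925,.26,.03])
find('yellow_bin',p0=[.6149,.2737,.4548])
go(.615,.2737,.16,26)"
```

```text
green_bin {'scene': 0.67, 'top': 0.74}
    ['scene'] [ 0.394   0.2608 -0.0033] deg 179.8 cost 0.053
    ['top'] [ 0.3932  0.2593 -0.0573] deg 176.7 cost 0.434
    ['scene', 'top'] [0.394  0.2609 0.0025] deg 0.1 cost 0.49
yellow_bin {'scene': 0.97, 'top': 0.81}
    ['scene'] [0.615  0.274  0.4302] deg 24.6 cost 0.096
    ['top'] [0.6151 0.2759 0.4514] deg 25.9 cost 0.085
    ['scene', 'top'] [0.6151 0.2751 0.4222] deg 24.2 cost 0.183
  turn [-1.00e-01  1.00e-01  1.56e+02]  turn [ -0.   -0.1 -24. ]  shift cm [-22.27   0.51   0.57] q7 0.91
```

Emit:
carry_out(moves=[[[0, 0, -5], [-4.5, 0.1, 0], 8.5], [[0, 0, -10], [-9.5, 0.2, 0], 8.5], [[0, 0, -15], [-14.5, 0.3, 1], 8.5], [[0, 0, -20], [-19, 0.4, 2], 8.5], [[0, 0, -23], [-22.3, 0.6, 3], 8.5]])

```text
t: 16.42
eef_pos: [0.6175, 0.2744, 0.1355]
tool_rot: [-0.0, -0.217, 0.976, -0.0]
contact_force: [-0.3, -0.3, -0.5]
gripper_width: 0.999
```

Emit:
carry_out(moves=[[[0, 0, 0], [0, 0, 0], 8.5], [[0, 0, 0], [0, 0, 1], 8.5], [[0, 0, 0], [0, 0, 2], 8.5], [[0, 0, 0], [0, 0, 3], 8.5], [[0, 0, 0], [0, 0, 3], 8.5]])

```text
t: 17.05
eef_pos: [0.6147, 0.2748, 0.1058]
tool_rot: [-0.001, -0.217, 0.976, -0.0]
contact_force: [-0.2, 0.2, 0.0]
gripper_width: 0.995
```

```bash
python3 -c "
from h import *
go(.615,.2748,.035,25)
find('green_bin',z=.008,p0=[.3925,.26,.03])
cv2.imwrite('pics/t7.png',cv2.resize(bot.read_camera('scene')[240:390,320:520,::-1],(800,600)))"
```

```text
turn [   0.2   -0.  -179.9]  turn [-0.  -0.1  0.1]  shift cm [-0.04 -0.02  7.08] q7 1.52
green_bin {'scene': 0.92}
    ['scene'] [0.3922 0.2601 0.0425] deg 2.4 cost 0.091
    ['scene'] [0.3922 0.2601 0.0425] deg 2.4 cost 0.091
```

View pics/t7.png

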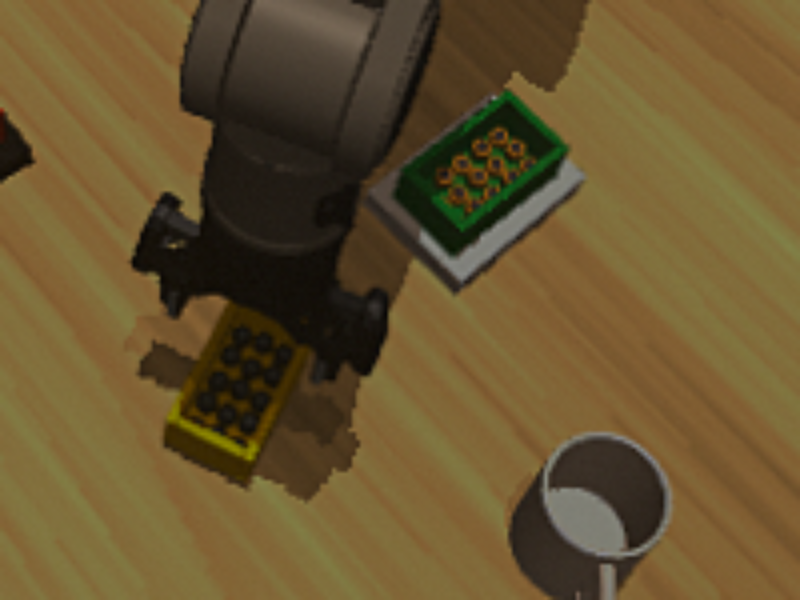

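Emit:
carry_out(moves=[[[0, 0, 0], [0, 0, 2], 8.5], [[0, 0, 0], [0, 0, 4.5], 8.5], [[0, 0, 0], [0, 0, 7], 8.5], [[0, 0, 0], [0, 0, 7], 8.5], [[0, 0, 0], [0, 0, 7], 4]])

```text
t: 17.92
eef_pos: [0.616, 0.2751, 0.037]
tool_rot: [0.0, -0.217, 0.976, 0.0]
contact_force: [0.9, -0.3, 0.2]
gripper_width: 0.808
```

Emit:
carry_out(moves=[[[0, 0, 0], [0, 0, 0], 4], [[0, 0, 0], [0, 0, 0], 4], [[0, 0, 0], [0, 0, 0], 4], [[0, 0, 0], [0, 0, 0], 4], [[0, 0, 0], [0, 0, 0], 4]])

```text
t: 18.55
eef_pos: [0.6166, 0.2754, 0.0381]
tool_rot: [0.001, -0.217, 0.976, 0.0]
contact_force: [-0.8, -0.5, 6.4]
gripper_width: 0.671
```

Emit:
carry_out(moves=[[[0, 0, 0], [0, 0, -2], 4], [[0, 0, 0], [0, 0, -5], 4], [[0, 0, 0], [0, 0, -9], 4], [[0, 0, 0], [0, 0, -12], 4], [[0, 0, 0], [0, 0, -12], 4]])

```text
t: 19.18
eef_pos: [0.6173, 0.2756, 0.1605]
tool_rot: [0.003, -0.217, 0.976, 0.001]
contact_force: [0.9, 0.3, -2.6]
gripper_width: 0.668
```

```bash
python3 -c "
from h import *
go(.6727,.0090,.16,178.8)"
```

```text
turn [ 0.1  0.3 26.2]  turn [-4.000e-01  1.000e-01 -1.538e+02]  shift cm [  6.25 -26.51   0.  ] q7 1.51
```

Emit:
carry_out(moves=[[[0, 0, 5], [1, -4.6, 0], 4], [[0, 0, 10], [2.2, -9.4, 0], 4], [[0, 0, 15], [3.5, -14.5, 0], 4], [[0, 0, 20], [4.6, -19.5, 0], 4], [[0, 0, 26], [5.7, -24, 0], 4]])

```text
t: 19.8
eef_pos: [0.6648, 0.0311, 0.1555]
tool_rot: [-0.001, 0.011, 1.0, -0.0]
contact_force: [0.2, -0.4, -1.5]
gripper_width: 0.667
```

```bash
python3 -c "
from h import *
bot.read_camera('top')
go(.6727,.0090,.125,178.8)"
```

```text
turn [-0.4 -0.1 -0.7]  turn [-1.000e-01  6.000e-01  1.793e+02]  shift cm [-0.75 -1.24  3.09] q7 1.5
```

Emit:
carry_out(moves=[[[0, 0, 0], [-0.3, -0.6, 0], 4], [[0, 0, 0], [-0.5, -1.2, 0], 4], [[0, 0, 0], [-0.5, -1.2, 1], 4], [[0, 0, 0], [-0.5, -1.2, 2], 4], [[0, 0, 0], [-0.5, -1.2, 2], 4]])

```text
t: 20.48
eef_pos: [0.6693, 0.0223, 0.1352]
tool_rot: [-0.001, 0.008, 1.0, 0.0]
contact_force: [0.2, 0.3, -3.3]
gripper_width: 0.663
```

```bash
python3 -c "
from h import *
bot.read_camera('top');bot.read_camera('top')
o=bot.get_obs(); print(o['eef_pos'])
go(.6727,.0090,.084,178.8)"
```

```text
[0.67027428 0.02183023 0.13650064]
  turn [ 0.  -0.   0.3]  turn [   0.     0.  -179.7]  shift cm [-0.27 -1.28  5.25] q7 1.53
```

Emit:
carry_out(moves=[[[0, 0, 0], [-0.2, -0.6, 0], 4], [[0, 0, 0], [-0.25, -1.3, 0], 4], [[0, 0, 0], [-0.25, -1.3, 1], 4], [[0, 0, 0], [-0.25, -1.3, 2], 4], [[0, 0, 0], [-0.25, -1.3, 2], 4]])

```text
t: 21.2
eef_pos: [0.6716, 0.0086, 0.1152]
tool_rot: [-0.001, 0.008, 1.0, 0.0]
contact_force: [-0.6, -0.5, -2.0]
gripper_width: 0.665
```

```bash
python3 -c "
from h import *
cv2.imwrite('pics/t8.png',cv2.resize(bot.read_camera('scene')[210:330,240:400,::-1],(800,600)))
o=bot.get_obs(); print(o['eef_pos'])
find('yellow_bin',z=o['eef_pos'][2]-.038,p0=[.673,.009,-.02],cams=['scene'])
go(.6727,.0090,.084,178.8)"
```

```text
[0.67211325 0.00866437 0.11585866]
yellow_bin {'scene': 0.74}
    ['scene'] [ 0.6689  0.0065 -0.0296] deg 178.3 cost 0.467
    ['scene'] [ 0.6689  0.0065 -0.0296] deg 178.3 cost 0.467
  turn [0.  0.  0.2]  turn [  -0.     0.  -179.8]  shift cm [0.01 0.05 3.28] q7 1.55
```

View pics/t8.png

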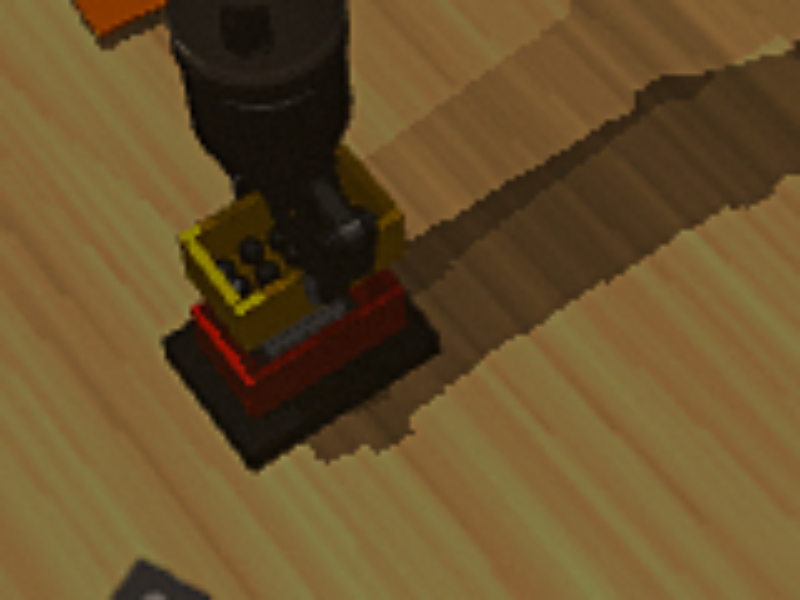

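Yellow hangs aligned above the red bin. Lower, release, lift.

Emit:
carry_out(moves=[[[0, 0, 0], [0, 0, 0.8], 4], [[0, 0, 0], [0, 0, 1.6], 4], [[0, 0, 0], [0, 0, 2.4], 4], [[0, 0, 0], [0, 0, 2.9], 4], [[0, 0, 0], [0, 0, 3.2], 4]])

```text
t: 21.98
eef_pos: [0.6726, 0.0083, 0.0843]
tool_rot: [-0.0, 0.008, 1.0, -0.0]
contact_force: [-0.9, -0.5, -1.2]
gripper_width: 0.668
```

Emit:
carry_out(moves=[[[0, 0, 0], [0, 0, 0.1], 4], [[0, 0, 0], [0, 0, 0.1], 8.5], [[0, 0, 0], [0, 0, 0.1], 8.5], [[0, 0, 0], [0, 0, 0.1], 8.5], [[0, 0, 0], [0, 0, 0.1], 8.5]])

```text
t: 22.6
eef_pos: [0.6728, 0.0083, 0.084]
tool_rot: [0.0, 0.008, 1.0, 0.0]
contact_force: [0.8, 0.1, 0.3]
gripper_width: 0.993
```

Emit:
carry_out(moves=[[[0, 0, 0], [0, 0, -1], 8.5], [[0, 0, 0], [0, 0, -3], 8.5], [[0, 0, 0], [0, 0, -6], 8.5], [[0, 0, 0], [0, 0, -9], 8.5], [[0, 0, 0], [0, 0, -9], 8.5]])

```text
t: 23.22
eef_pos: [0.675, 0.0082, 0.1784]
tool_rot: [0.004, 0.009, 1.0, 0.0]
contact_force: [-0.4, -0.8, -0.1]
gripper_width: 0.996
```

```bash
python3 -c "
from h import *
find('yellow_bin',z=.046,p0=[.673,.009,-.02])
find('lid',p0=[.5997,-.2613,-.1])
go(.6,-.2615,.16,174)
go(.3785,-.2884,.16,20.5)"
```

```text
yellow_bin {'scene': 0.64}
    ['scene'] [ 0.6716  0.0064 -0.0371] deg 177.9 cost 0.217
    ['scene'] [ 0.6716  0.0064 -0.0371] deg 177.9 cost 0.217
lid {'scene': 0.51}
    ['scene'] [ 0.6006 -0.2662 -0.0042] deg 179.8 cost 0.518
    ['scene'] [ 0.6006 -0.2662 -0.0042] deg 179.8 cost 0.518
  turn [-0.  -0.1  5. ]  turn [ 1.00e-01 -0.00e+00 -1.75e+02]  shift cm [  6.77 -27.1    1.32] q7 1.54
  turn [-1.000e-01 -0.000e+00  1.585e+02]  turn [  0.   -0.1 -21.5]  shift cm [ 28.87 -30.16   1.35] q7 1.54
```

Emit:
carry_out(moves=[[[0, 0, 0], [1.2, -4.6, 0], 8.5], [[0, 0, 1], [2.4, -9.4, 0], 8.5], [[0, 0, 2], [3.6, -14.5, 0], 8.5], [[0, 0, 3], [4.9, -19.5, 0], 8.5], [[0, 0, 5], [6, -24, 0], 8.5]])

```text
t: 24.25
eef_pos: [0.6077, -0.2327, 0.1735]
tool_rot: [-0.0, 0.053, 0.999, -0.0]
contact_force: [1.0, 0.7, -0.5]
gripper_width: 0.996
```

Emit:
carry_out(moves=[[[0, 0, 0], [0.7, -2.5, 0], 8.5], [[0, 0, 0], [0.7, -3, 2], 8.5], [[0, 0, 0], [0.7, -3, 4], 8.5], [[0, 0, 0], [0.7, -3, 6], 8.5], [[0, 0, 0], [0.7, -3, 6], 8.5]])

```text
t: 24.88
eef_pos: [0.5976, -0.2575, 0.1109]
tool_rot: [-0.002, 0.051, 0.999, 0.001]
contact_force: [-0.3, -0.6, 0.1]
gripper_width: 0.995
```

```bash
python3 -c "
from h import *
o=bot.get_obs(); print(o['eef_pos'])
find('yellow_bin',z=.046,p0=[.673,.009,-.02])
go(.6,-.2615,.038,174)
cv2.imwrite('pics/t9.png',cv2.resize(bot.read_camera('scene')[165:315,220:420,::-1],(800,600)))"
```

```text
[ 0.59758142 -0.25749709  0.11085731]
yellow_bin {'scene': 0.92, 'top': 0.9}
    ['scene'] [ 0.6707  0.0075 -0.0081] deg 179.5 cost 0.068
    ['top'] [ 0.6713  0.0074 -0.054 ] deg 176.9 cost 0.069
    ['scene', 'top'] [ 0.6714  0.0075 -0.0396] deg 177.7 cost 0.144
  turn [-0.   0.1  0.1]  turn [-1.000e-01 -0.000e+00 -1.799e+02]  shift cm [-0.08 -0.17  7.65] q7 1.92
```

View pics/t9.png

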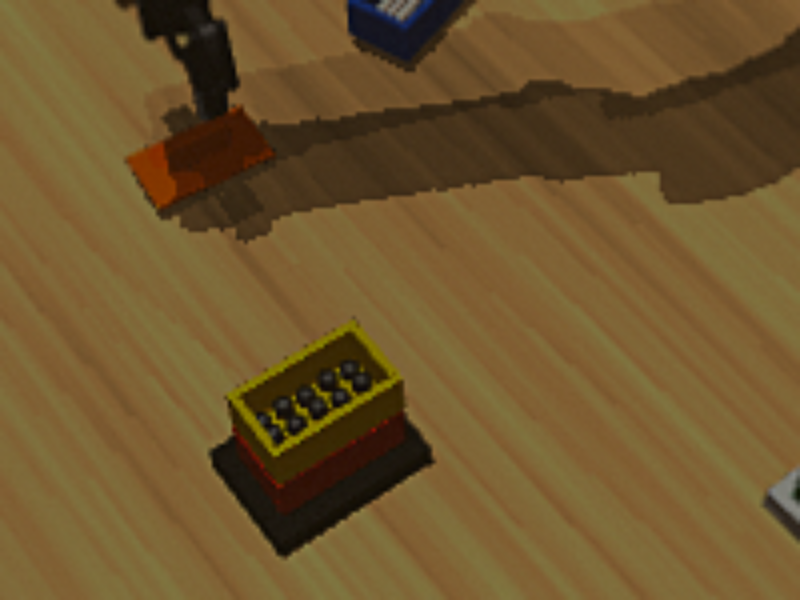

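Emit:
carry_out(moves=[[[0, 0, 0], [0, -0.2, 2], 8.5], [[0, 0, 0], [0, -0.3, 5], 8.5], [[0, 0, 0], [0, -0.3, 7], 8.5], [[0, 0, 0], [0, -0.3, 7.5], 8.5], [[0, 0, 0], [0, -0.3, 7.5], 8.5]])

```text
t: 25.75
eef_pos: [0.5983, -0.2628, 0.0387]
tool_rot: [-0.0, 0.052, 0.999, 0.0]
contact_force: [-0.0, 0.2, 0.3]
gripper_width: 0.991
```

Emit:
carry_out(moves=[[[0, 0, 0], [0, 0, 0], 0.5], [[0, 0, 0], [0, 0, 0], 0.5], [[0, 0, 0], [0, 0, 0], 0.5], [[0, 0, 0], [0, 0, 0], 0.5], [[0, 0, 0], [0, 0, 0], 0.5]], newtons=40)

```text
t: 26.38
eef_pos: [0.5984, -0.2626, 0.039]
tool_rot: [0.0, 0.052, 0.999, 0.0]
contact_force: [0.6, -0.1, 2.4]
gripper_width: 0.153
```

Emit:
carry_out(moves=[[[0, 0, 0], [0, 0, 0], 0.5], [[0, 0, 0], [0, 0, 0], 0.5], [[0, 0, 0], [0, 0, 0], 0.5], [[0, 0, 0], [0, 0, 0], 0.5], [[0, 0, 0], [0, 0, 0], 0.5]])

```text
t: 27.0
eef_pos: [0.5984, -0.2627, 0.039]
tool_rot: [0.0, 0.052, 0.999, 0.0]
contact_force: [-1.3, 1.0, 5.2]
gripper_width: 0.156
```

Emit:
carry_out(moves=[[[0, 0, 0], [0, 0, -2], 0.5], [[0, 0, 0], [0, 0, -6], 0.5], [[0, 0, 0], [0, 0, -11], 0.5], [[0, 0, 0], [0, 0, -14], 0.5], [[0, 0, 0], [0, 0, -14], 0.5]])

```text
t: 27.62
eef_pos: [0.5998, -0.2638, 0.1826]
tool_rot: [0.003, 0.052, 0.999, -0.001]
contact_force: [-0.5, -0.4, -1.2]
gripper_width: 0.157
```

```bash
python3 -c "
from h import *
o=bot.get_obs(); print(o['eef_pos'])
find('lid',z=o['eef_pos'][2]-.039,p0=[.599,-.262,-.1])
go(.672,.0080,.18,178.3)"
```

```text
[ 0.59982216 -0.26383262  0.18258121]
lid {'scene': 0.97, 'top': 0.66}
    ['scene'] [ 0.602  -0.265  -0.0504] deg 177.1 cost 0.31
    ['top'] [ 0.5991 -0.2492 -0.2018] deg 168.4 cost 0.661
    ['scene', 'top'] [ 0.6012 -0.2626 -0.0856] deg 175.1 cost 0.982
  turn [ 0.  -0.1 -4.3]  turn [-2.000e-01 -1.000e-01  1.757e+02]  shift cm [-4.62 27.66 -0.26] q7 1.91
```

Emit:
carry_out(moves=[[[0, 0, 0], [-0.8, 4.7, 0], 0.5], [[0, 0, -1], [-1.6, 9.5, 0], 0.5], [[0, 0, -2], [-2.5, 14.5, 0], 0.5], [[0, 0, -3], [-3.3, 19.5, 0], 0.5], [[0, 0, -4.3], [-4, 24.5, 0], 0.5]])

```text
t: 28.45
eef_pos: [0.663, -0.0217, 0.1772]
tool_rot: [-0.001, 0.014, 1.0, -0.0]
contact_force: [0.7, -0.6, -1.1]
gripper_width: 0.152
```

Emit:
carry_out(moves=[[[0, 0, 0], [-0.4, 2.2, 0], 0.5], [[0, 0, 0], [-0.5, 3.1, 0], 0.5], [[0, 0, 0], [-0.5, 3.1, 0.5], 0.5], [[0, 0, 0], [-0.5, 3.1, 1.5], 0.5], [[0, 0, 0], [-0.5, 3.1, 2], 0.5]])

```text
t: 29.08
eef_pos: [0.6687, 0.0057, 0.1577]
tool_rot: [-0.001, 0.016, 1.0, -0.0]
contact_force: [-0.3, -0.2, -1.4]
gripper_width: 0.157
```

```bash
python3 -c "
from h import *
cv2.imwrite('pics/t10.png',cv2.resize(bot.read_camera('scene')[195:315,230:390,::-1],(800,600)))
bot.read_camera('top')
o=bot.get_obs(); print(o['eef_pos'])
find('lid',z=o['eef_pos'][2]-.039,p0=[.672,.008,-.03],cams=['scene'])
go(.671,.0080,.123,178.3)"
```

```text
[0.66871414 0.00651244 0.1577521 ]
lid {'scene': 0.93}
    ['scene'] [ 0.6702  0.0079 -0.0378] deg 177.8 cost 0.328
    ['scene'] [ 0.6702  0.0079 -0.0378] deg 177.8 cost 0.328
  turn [-0. -0. -0.]  turn [ -0.   0. 180.]  shift cm [-0.16  0.1   3.57] q7 1.53
```

View pics/t10.png

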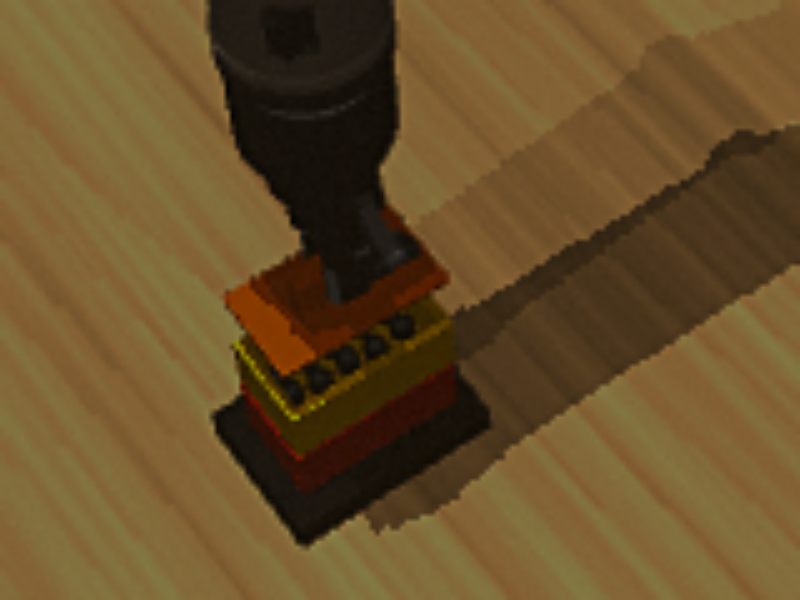

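Lid is above the yellow mouth. Lower, release, lift.

Emit:
carry_out(moves=[[[0, 0, 0], [-0.1, 0.1, 0.8], 0.5], [[0, 0, 0], [-0.1, 0.1, 1.7], 0.5], [[0, 0, 0], [-0.1, 0.1, 2.6], 0.5], [[0, 0, 0], [-0.1, 0.1, 3.2], 0.5], [[0, 0, 0], [-0.1, 0.1, 3.5], 0.5]])

```text
t: 29.9
eef_pos: [0.6702, 0.0086, 0.1232]
tool_rot: [-0.0, 0.015, 1.0, -0.0]
contact_force: [-0.2, 0.6, -0.9]
gripper_width: 0.152
```

Emit:
carry_out(moves=[[[0, 0, 0], [0, 0, 0], 0.5], [[0, 0, 0], [0, 0, 0], 5], [[0, 0, 0], [0, 0, 0], 5], [[0, 0, 0], [0, 0, 0], 5], [[0, 0, 0], [0, 0, 0], 5]])

```text
t: 30.52
eef_pos: [0.6705, 0.0085, 0.1239]
tool_rot: [0.0, 0.015, 1.0, 0.0]
contact_force: [-0.8, 0.6, 0.2]
gripper_width: 0.584
```

Emit:
carry_out(moves=[[[0, 0, 0], [0, 0, -1], 5], [[0, 0, 0], [0, 0, -3], 5], [[0, 0, 0], [0, 0, -6], 5], [[0, 0, 0], [0, 0, -8], 8.5], [[0, 0, 0], [0, 0, -8], 8.5]])

```text
t: 31.15
eef_pos: [0.6718, 0.0086, 0.2065]
tool_rot: [0.002, 0.015, 1.0, 0.0]
contact_force: [1.0, -0.0, -0.6]
gripper_width: 0.979
```

```bash
python3 -c "
from h import *
find('lid',z=.084,p0=[.672,.008,-.03])
go(.3785,-.2884,.14,20.7)"
```

```text
lid {'scene': 0.89, 'top': 0.23}
    ['scene'] [ 0.6717  0.0076 -0.0122] deg 179.3 cost 0.158
    ['top'] [ 0.672  0.008 -0.03 ] deg 178.3 cost 1.0
    ['scene', 'top'] [ 0.6717  0.0076 -0.0122] deg 179.3 cost 1.158
  turn [ -0.2  -0.  157.6]  turn [  0.   -0.1 -22.4]  shift cm [ 28.23 -30.53   6.32] q7 1.53
```

Emit:
carry_out(moves=[[[0, 0, 0], [3.6, -3.8, 0], 8.5], [[0, 0, 0], [7.2, -7.6, 0], 8.5], [[0, 0, 0], [10.8, -11.4, 0], 8.5], [[0, 0, 0], [14.4, -15.2, 0], 8.5], [[0, 0, 0], [14.4, -15.2, 0], 8.5]])

```text
t: 31.98
eef_pos: [0.5183, -0.143, 0.203]
tool_rot: [-0.002, 0.018, 1.0, -0.0]
contact_force: [-0.1, 0.4, 0.2]
gripper_width: 0.994
```

Emit:
carry_out(moves=[[[0, 0, -5], [3.5, -3.8, 1.5], 8.5], [[0, 0, -10], [7, -7.6, 3], 8.5], [[0, 0, -15], [10.5, -11.4, 4.5], 8.5], [[0, 0, -20], [13.8, -15.3, 6], 8.5], [[0, 0, -22.4], [13.8, -15.3, 6], 8.5]])

```text
t: 32.6
eef_pos: [0.376, -0.2902, 0.1422]
tool_rot: [-0.002, -0.178, 0.984, 0.001]
contact_force: [0.5, 1.1, 0.5]
gripper_width: 0.989
```

```bash
python3 -c "
from h import *
cv2.imwrite('pics/t11.png',cv2.resize(bot.read_camera('scene')[110:290,230:470,::-1],(800,600)))
find('lid',z=.084,p0=[.672,.008,-.03])
o=bot.get_obs(); print(o['eef_pos'])
go(.3785,-.2884,.037,20.7)"
```

```text
lid {'scene': 0.86, 'top': 0.86}
    ['scene'] [ 0.6717  0.0072 -0.0436] deg 177.5 cost 0.095
    ['top'] [ 0.6725  0.0071 -0.0692] deg 176.0 cost 0.128
    ['scene', 'top'] [ 0.6717  0.0073 -0.0494] deg 177.2 cost 0.226
[ 0.38058697 -0.28730509  0.14366613]
  turn [  -0.     0.  -179.9]  turn [0.  0.  0.1]  shift cm [ 0.24 -0.03 10.67] q7 2.55
```

View pics/t11.png

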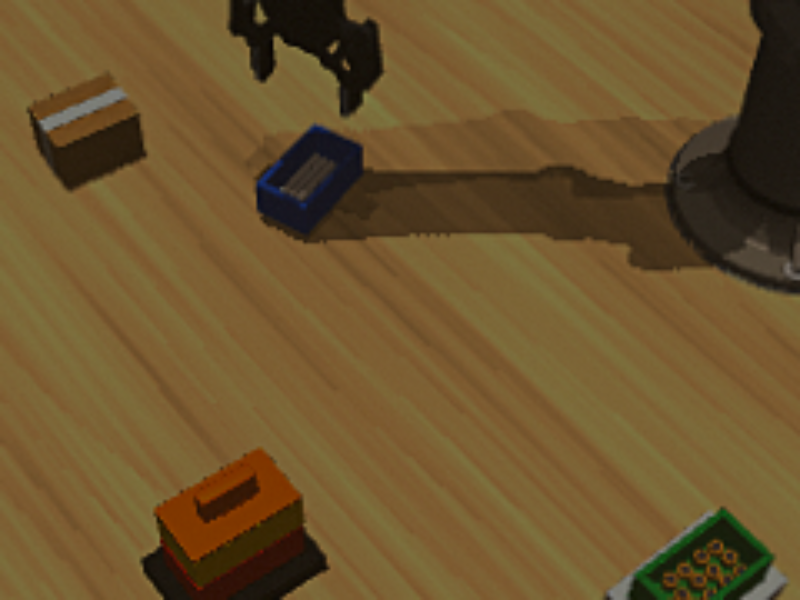

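Lid lies flat on the stack. Now the blue bin.

Emit:
carry_out(moves=[[[0, 0, 0], [0.2, 0, 2], 8.5], [[0, 0, 0], [0.2, 0, 5], 8.5], [[0, 0, 0], [0.2, 0, 8], 8.5], [[0, 0, 0], [0.2, 0, 10.6], 8.5], [[0, 0, 0], [0.2, 0, 10.6], 8.5]])

```text
t: 33.48
eef_pos: [0.3775, -0.2874, 0.0365]
tool_rot: [-0.001, -0.181, 0.984, 0.001]
contact_force: [-0.3, -0.8, 0.1]
gripper_width: 0.994
```

```bash
python3 -c "
from h import *
bot.read_camera('top')
o=bot.get_obs(); print(o['eef_pos'])
go(.3785,-.2884,.036,20.7)"
```

```text
[ 0.37808591 -0.28805638  0.03758867]
  turn [ 1.000e-01  1.000e-01 -1.799e+02]  turn [ 0.1 -0.   0.1]  shift cm [-0.03 -0.05  0.16] q7 2.61
```

Emit:
carry_out(moves=[[[0, 0, 0], [0, 0, 0.1], 4], [[0, 0, 0], [0, 0, 0.1], 4], [[0, 0, 0], [0, 0, 0.1], 4], [[0, 0, 0], [0, 0, 0.1], 4], [[0, 0, 0], [0, 0, 0.1], 4]], newtons=60)

```text
t: 34.15
eef_pos: [0.3787, -0.289, 0.038]
tool_rot: [0.001, -0.18, 0.984, -0.001]
contact_force: [-0.4, 1.5, 6.1]
gripper_width: 0.67
```

Emit:
carry_out(moves=[[[0, 0, 0], [0, 0, -2], 4], [[0, 0, 0], [0, 0, -6], 4], [[0, 0, 0], [0, 0, -11], 4], [[0, 0, 0], [0, 0, -15], 4], [[0, 0, 0], [0, 0, -15], 4]])

```text
t: 34.78
eef_pos: [0.3795, -0.2899, 0.1902]
tool_rot: [0.003, -0.18, 0.984, -0.002]
contact_force: [0.3, 0.4, -2.5]
gripper_width: 0.665
```

```bash
python3 -c "
from h import *
o=bot.get_obs(); print(o['eef_pos'])
go(.47,-.1,.185,10)"
```

```text
[ 0.37954693 -0.28987381  0.19016403]
  turn [  -0.5   -0.4 -169.3]  turn [-0.3  0.3 10.7]  shift cm [-15.18  14.56   0.52] q7 2.53
```

Emit:
carry_out(moves=[[[0, 0, 2], [-3.6, 3.4, 0], 4], [[0, 0, 4], [-7.2, 6.8, 0], 4], [[0, 0, 7], [-11, 10.5, 0], 4], [[0, 0, 9], [-15, 14.5, 0], 4], [[0, 0, 10], [-15.2, 14.6, 0], 4]])

```text
t: 35.4
eef_pos: [0.4693, -0.0937, 0.1858]
tool_rot: [-0.0, -0.097, 0.995, 0.001]
contact_force: [-0.3, -0.4, -2.1]
gripper_width: 0.666
```

```bash
python3 -c "
from h import *
go(.47,.08,.185,2)"
```

```text
turn [ 1.000e-01  1.000e-01 -1.708e+02]  turn [ 0.1 -0.   9.1]  shift cm [-3.43 17.02  0.11] q7 1.88
```

Emit:
carry_out(moves=[[[0, 0, 2], [-0.8, 4, 0], 4], [[0, 0, 4], [-1.7, 8.3, 0], 4], [[0, 0, 7], [-2.6, 12.6, 0], 4], [[0, 0, 9], [-3.4, 17, 0], 4], [[0, 0, 9], [-3.4, 17, 0], 4]])

```text
t: 36.02
eef_pos: [0.4692, 0.0778, 0.186]
tool_rot: [-0.001, -0.018, 1.0, 0.0]
contact_force: [-0.6, -0.6, -1.6]
gripper_width: 0.663
```

```bash
python3 -c "
from h import *
go(.393,.2602,.14,2)"
```

```text
turn [ 1.0e-01  1.0e-01 -1.8e+02]  turn [ 0.  -0.1  0. ]  shift cm [ 6.97 18.5   4.62] q7 1.33
```

Emit:
carry_out(moves=[[[0, 0, 0], [1.6, 4.4, 0], 4], [[0, 0, 0], [3.2, 9, 0], 4], [[0, 0, 0], [5, 13.5, 0], 4], [[0, 0, 0], [6.6, 17.5, 1], 4], [[0, 0, 0], [7, 18.3, 2], 4]])

```text
t: 36.65
eef_pos: [0.3935, 0.2568, 0.166]
tool_rot: [-0.0, -0.017, 1.0, 0.0]
contact_force: [0.4, -0.8, -2.5]
gripper_width: 0.67
```

Emit:
carry_out(moves=[[[0, 0, 0], [0, 0, 0], 4], [[0, 0, 0], [0, 0, 1.5], 4], [[0, 0, 0], [0, 0, 3], 4], [[0, 0, 0], [0, 0, 4], 4], [[0, 0, 0], [0, 0, 4], 4]])

```text
t: 37.28
eef_pos: [0.3942, 0.255, 0.1258]
tool_rot: [-0.001, -0.015, 1.0, -0.001]
contact_force: [-0.3, -0.2, -1.5]
gripper_width: 0.664
```

```bash
python3 -c "
from h import *
cv2.imwrite('pics/t12.png',cv2.resize(bot.read_camera('scene')[230:350,370:530,::-1],(800,600)))
bot.read_camera('top')
o=bot.get_obs(); print(o['eef_pos'])
go(.393,.2602,.084,2)"
```

```text
[0.39468845 0.25573585 0.12681966]
  turn [ -0.    0.  179.7]  turn [-0.  -0.  -0.3]  shift cm [0.15 0.45 4.28] q7 0.86
```

View pics/t12.png

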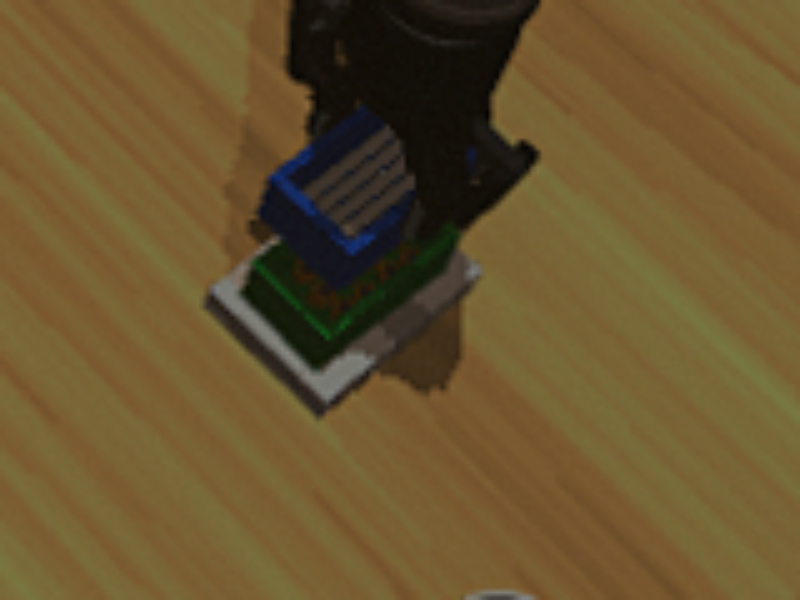

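Emit:
carry_out(moves=[[[0, 0, 0], [0.15, 0.45, 0], 4], [[0, 0, 0], [0.15, 0.45, 1], 4], [[0, 0, 0], [0.15, 0.45, 2], 4], [[0, 0, 0], [0.15, 0.45, 3], 4], [[0, 0, 0], [0.15, 0.45, 4.1], 4]])

```text
t: 38.0
eef_pos: [0.3929, 0.2601, 0.085]
tool_rot: [-0.0, -0.015, 1.0, -0.0]
contact_force: [-0.4, 1.1, -1.8]
gripper_width: 0.662
```

Emit:
carry_out(moves=[[[0, 0, 0], [0, 0, 0.1], 4], [[0, 0, 0], [0, 0, 0.1], 4], [[0, 0, 0], [0, 0, 0.1], 8.5], [[0, 0, 0], [0, 0, 0.1], 8.5], [[0, 0, 0], [0, 0, 0.1], 8.5]])

```text
t: 38.62
eef_pos: [0.393, 0.2603, 0.085]
tool_rot: [0.0, -0.015, 1.0, 0.0]
contact_force: [-0.4, -0.3, 0.4]
gripper_width: 0.995
```

Emit:
carry_out(moves=[[[0, 0, 0], [0, 0, 0], 8.5], [[0, 0, 0], [0, 0, 0], 8.5], [[0, 0, 0], [0, 0, -3], 8.5], [[0, 0, 0], [0, 0, -7], 8.5], [[0, 0, 0], [0, 0, -11], 8.5]])

```text
t: 39.25
eef_pos: [0.3927, 0.26, 0.1959]
tool_rot: [-0.0, -0.015, 1.0, -0.0]
contact_force: [0.1, 0.7, 0.5]
gripper_width: 0.994
```

Emit:
carry_out(moves=[[[0, 0, 0], [-3, 0, -1], 8.5], [[0, 0, 0], [-6, 0, -2], 8.5], [[0, 0, 0], [-9, -4, -3], 8.5], [[0, 0, 0], [-12, -8, -3], 8.5], [[0, 0, 0], [-12, -8, -3], 8.5]])

```text
t: 39.88
eef_pos: [0.5176, 0.1794, 0.2249]
tool_rot: [0.001, -0.011, 1.0, -0.001]
contact_force: [-0.8, 0.5, 0.4]
gripper_width: 0.995
```

```bash
python3 -c "
from h import *
cv2.imwrite('pics/t13.png',bot.read_camera('scene')[:,:,::-1])
find('blue_bin',z=.046,p0=[.393,.26,.03])
find('green_bin',z=.008,p0=[.393,.26,.03],cams=['scene'])
find('lid',z=.084,p0=[.672,.008,-.03])
print(bot.get_obs()['eef_pos'])"
```

```text
blue_bin {'scene': 0.71}
    ['scene'] [0.3925 0.2594 0.0478] deg 2.7 cost 0.074
    ['scene'] [0.3925 0.2594 0.0478] deg 2.7 cost 0.074
green_bin {'scene': 0.78}
    ['scene'] [0.3979 0.2629 0.0387] deg 2.2 cost 0.72
    ['scene'] [0.3979 0.2629 0.0387] deg 2.2 cost 0.72
lid {'scene': 0.72, 'top': 0.89}
    ['scene'] [ 0.671   0.0072 -0.0364] deg 177.9 cost 0.089
    ['top'] [ 0.6709  0.0068 -0.045 ] deg 177.4 cost 0.09
    ['scene', 'top'] [ 0.6714  0.007  -0.0453] deg 177.4 cost 0.18
[0.51504527 0.18428079 0.22487096]
```

View pics/t13.png

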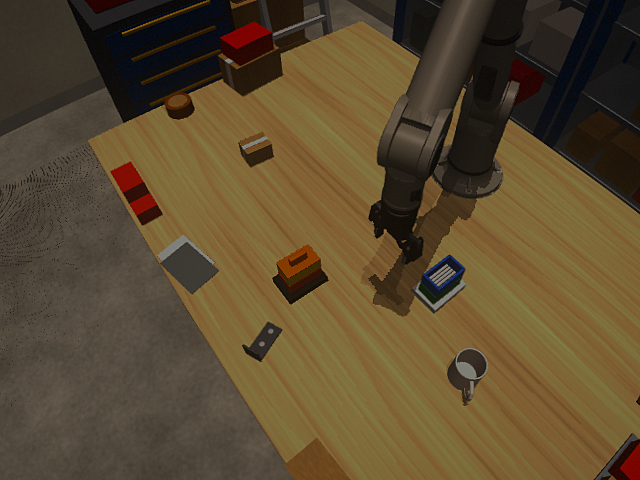

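```bash
python3 -c "
from h import *
print(bot.hand_in())"
```

```text
the job is handed in; nothing more can be done
None
```

Both stacks are built, and I handed the job in at about 40 s of the 131 s allowed; the hand-in gives no verdict. Red, yellow and the lid are on the black base; green and blue are on the white base. The mug and carton were not touched.

**What the last checks showed:**
- **Lid:** it measured within about 2 mm of the yellow bin in both cameras. The lid, yellow and red all lie within a few mm of the black base's centre and 2–3° of its direction.
- **Blue bin:** it measured within about 1 mm of the green bin and 1° of its direction, from the scene camera only. The top camera gave no detection.
- **Seating depth:** the gripper's height at each release matched full seating within about 2 mm. The fits assuming full depth also agreed with the pictures, but I did not measure depth on its own.
- **Gripper:** it was clear of everything at the end.

**What failed or disagreed:**
- The networks at first took the red bin for the black base in the top picture. I found the base from its colour instead.
- Fits of things partly hidden by the gripper or a bin were poor. That includes the last one of the green bin under the blue bin, which I did not use; its earlier, unobstructed fit was good.

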